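Gauge a cannoli pin in the hole board

TASK

Size the middle-thickness wooden pastry pin on the wooden hole gauge: take it upright from the tray, lower it down through the widest hole until it stands on the counter, then lift it out and step down to the next hole, the middle one, which is the snuggest that it passes. Lower it, do not drop it, and leave it standing upright on the counter in the middle hole; leave the other two pins standing where they are.

Things in the scene. Friction and masses are not known exactly. Their poses are not given: they have to be found in the camera images.
- pin_medium: The pin to be gauged: a plain pale wooden cylinder, 28 mm in diameter and 150 mm long, about 70 g, standing upright and loose on the tray among the two other pins (told apart by thickness only). Origin at the centre of its lower end, z up. Tray: fixed square aluminium sheet, 250 mm, floor 4 mm above the counter, rim 12 mm high.
- pin_thick: Bystander pin of the same wood and length (150 mm), 42 mm in diameter, standing upright and loose on the tray. Origin at the centre of its lower end, z up. The pins stand at least 120 mm apart; nothing else near the tray or gauge is taller than 50 mm. Leave it.
- pin_thin: Bystander pin of the same wood and length (150 mm), 18 mm in diameter, standing upright and loose on the tray. Origin at the centre of its lower end, z up. Leave it.
- gauge: Fixed wooden hole gauge: board 100 (x) by 260 (y) by 20 mm on two end feet, underside 40, top 60 mm above the counter, open below, at any yaw. Origin: centre of its footprint, on the counter, z up. Round through holes in a row at x = 0: wide 54 mm at y = +78 mm, middle 38 mm at y = 0, narrow 23 mm at y = -70 mm, mouths countersunk 5 mm. A pin passed through stands on the counter.

How it is judged:
On the way, in this order (a step that is already met when the one before it is completed fails the run):
1. the medium pin is passed through the widest hole, down to the counter (x of pin_medium in the frame of gauge between -0.02 and 0.02 m and y of pin_medium in the frame of gauge between 0.058 and 0.098 m and z of pin_medium in the frame of gauge below 0.01 m and angle between pin_medium's own z axis and vertical below 0.18 rad), for 0.1 s.
2. the medium pin is then passed through the middle hole, down to the counter (x of pin_medium in the frame of gauge between -0.013 and 0.013 m and y of pin_medium in the frame of gauge between -0.013 and 0.013 m and z of pin_medium in the frame of gauge below 0.01 m and angle between pin_medium's own z axis and vertical below 0.18 rad), for 0.1 s.
At the end, for the whole second after the job is handed in: The medium pin stands in the middle hole of the gauge, its lower end on the counter (within 10 mm) and within 13 mm of the hole's axis along the gauge's x and y, upright within 10 degrees, at rest and let go; the thick and thin pins still stand within 30 mm of where they began (all of step 2 and linear speed of pin_medium below 0.03 m/s and distance of each of pin_thick, pin_thin from where it was at the start of the episode below 0.03 m and angle between each of pin_thick, pin_thin's own z axis and vertical below 0.3 rad); the robot touches nothing.
It fails at once if the thick pin is shifted more than 30 mm or tipped (distance of pin_thick from where it was at the start of the episode above 0.03 m or angle between pin_thick's own z axis and vertical above 0.3 rad).
It fails at once if the thin pin is shifted more than 30 mm or tipped (distance of pin_thin from where it was at the start of the episode above 0.03 m or angle between pin_thin's own z axis and vertical above 0.3 rad).
It fails at once if the medium pin is dropped into the gauge (faster than 0.7 m/s within the board) (x of pin_medium in the frame of gauge between -0.05 and 0.05 m and y of pin_medium in the frame of gauge between -0.12 and 0.12 m and z of pin_medium in the frame of gauge below 0.06 m and linear speed of pin_medium above 0.7 m/s).
It also fails if it takes over 48 s, if anything falls off the work surface, if the arm or the gripper's body presses on something with over 40 N, if the wrist force passes 120 N, or if a joint passes its speed limit or range.

ROBOT

A 6-joint arm with a two-finger parallel gripper is mounted at the origin on the work surface. World frame = base frame: x ahead of the robot, y to its left, z up, the work surface at z = 0. Lengths are in m, angles in rad, forces in N, time in s.
With the tool pointing down it reaches from about 0.4 to 0.825 m from the base axis. Payload 7 kg.
Tool frame: the origin (TCP) lies midway between the tips of the shut fingers; the grasp point (between the pads) lies arm.hold_point_z behind it (arm.hold_point_z is the distance from the TCP to the grasp point, in m); z points along the fingers, y is the line along which they close (so a half turn about z gives the same grasp; the last joint's range is limited). The gripper opens to 88 mm and grips with 3 to 60 N. Pads are 19 mm wide; open, the fingers measure 130 mm over their backs; the gripper's body (78 mm by 193 mm) begins 47 mm behind the grasp point.
Start: joints at [-1.011, 0.359, 0.012, 0, -1.224, -0.288], TCP at [0.181, -0.65, 0.196] pointing down, gripper open.
Joint ranges: [-3.07, 3.07], [-1.43, 2.12], [-1.02, 1.25], [-3.03, 1.67], [-3.05, -0], [-3.03, 3.03]. Speed limits (rad/s): [2.39, 2.39, 3.01, 3.14, 3.14, 3.14].

INTERFACE

Orientations are given as [roll, pitch, yaw] about the fixed x, y, z axes, in that order (R = Rz(yaw) Ry(pitch) Rx(roll)).
In Python, from station import arm gives the robot as it stands.
- The arm moves only by the shell command python3 -m crank 'ROWS' [OPENING] [FORCE]. ROWS is JSON, a list that holds one entry, the list of rows, each a list of 4 numbers: the shift along the tool's x, y, z in units of 25 mm (1.0 is 25 mm), then the turn about the tool's z in units of 5 degrees (1.0 is 5 degrees). A call has 1 to 12 rows; each row is the pose to reach, as a shift and turn from the pose commanded when the call began, along the tool's axes at that moment; what a row does not reach only later rows make up. A row lasts 1/8 s, in which the tool goes at most 62.5 mm and 10.7 degrees, less where a joint would pass 70% of its speed; a pose out of reach is approached as far as the arm can. A call with a gripper value outside its range is refused whole. OPENING is the closure, from 0 (fully open) to 1 (shut), set as the call begins (- or left out, the last holds). The fingers move at their own pace and stop on an object; FORCE is the grip in N (left out, the last holds). Time passes only in rows, so rows that repeat a pose let the fingers close. It gives the time, the measured TCP pose, the force, the opening and the grip force at its end, in the units of the state.
- arm.get_state(): the state, without advancing time (a new reading comes with each control period).
- arm.grab_frame(name): name is "scene" or "top"; returns (picture, depth): 480x640x3 uint8, red, green, blue; 480x640 float32, m along the optical axis (not along the pixel's ray), 0 where there is no reading.
- arm.get_calibration(name): a dict with "mtx" (3x3 intrinsics, pixels), "k1" (the pictures are not rectified: a ray, as slopes to the right and down, at radius r is drawn at 1 + k1 r^2 times it, then the intrinsics apply), "R" (3x3) and "t" (3): a world point X has camera coordinates R X + t. Camera axes: x right, y down, z forward; pixel columns grow to the right and rows downward; lengths in m; the calibration is good to about 2 mm. A picture is of the moment at which its call begins. get_calibration takes no time and is no camera call.
- arm.job_done(): hands the job in; it is judged then, once.
Trained networks look in the newest picture that a camera, given by its name, has taken for a name from the list of things; names that differ only in an ending like _2 or _b are one class to them, and where a whole thing is asked for, a point or a joint stands for the part that bears it (a point fixed in the world has none). Each returns a list of dicts, best first, with "score" (0 to 1); they miss things now and then, are a little off and sometimes report something else, mostly with a low value. They report only what shows in the picture. A call takes as long as a camera call.
- arm.recognise(thing, camera): "extent" ([left, top, width, height] in pixels, round what is visible of it).
- arm.trace(thing, camera): "mask" (480x640 bool, what is visible of it) and "extent" ([left, top, width, height] in pixels, round what is visible of it).
The state is a dict: "t": time; "q": joint angles; "qd": joint speeds; "joint_efforts": joint torques, N m; "eef_pos": TCP position; "ee_rot": TCP orientation; "force": force on the tool from outside, world axes, zero at the start; "moment": the same for the moment, N m; "width": finger opening in m; "gripper_force": force on a finger pad.
Only numpy, scipy, OpenCV 4.12 (cv2) and the standard library are available. Lean on these libraries where they do the work, as an engineer would, in place of code of your own. Each camera call takes 0.05 s, during which the arm holds its last target. There are 200 camera calls.

## Working session

There is one attempt and no reset: what is moved stays moved. The work goes in short steps, Python scripts to look and compute and a shell command to move; the robot and the scene stay as the last step left them, time stands still between calls to the robot, and variables do not carry over. Pictures are saved under pics/ and viewed, at most 10 in all, crops included, and the job is handed in when it is done.

```bash
mkdir -p pics; ls; cat > h.py <<'E'
import numpy as np, cv2
from station import arm
def cal(n):
    c=arm.get_calibration(n); return np.array(c["mtx"]),c["k1"],np.array(c["R"]),np.array(c["t"])
def cloud(n,d):
    K,k1,R,t=cal(n); v,u=np.mgrid[:480,:640]
    p=np.stack([u,v],-1).reshape(-1,1,2).astype(np.float64)
    s=cv2.undistortPoints(p,K,np.array([k1,0,0,0.])).reshape(480,640,2)
    c=np.concatenate([s*d[...,None],d[...,None]],-1)
    return (c-t)@R
E
python3 - <<'E'
from h import *
s=arm.get_state(); print(s, arm.hold_point_z)
for n in("scene","top"):
    p,d=arm.grab_frame(n); cv2.imwrite(f"pics/{n}0.png",p[...,::-1]); np.save(f"{n}0.npy",d)
    K,k1,R,t=cal(n); print(n,-R.T@t,R[2],K[0,0],k1,(d>0).mean())
    X=cloud(n,d)
    for o in("pin_medium","pin_thick","pin_thin","gauge"):
        for r in arm.trace(o,n)[:3]:
            m=r["mask"]&(d>0); P=X[m]
            print(o,round(r["score"],2),r["extent"],P.mean(0).round(3),np.percentile(P,[2,98],axis=0).round(3).tolist())
E
```

```text
pics
{'t': 0.0, 'q': array([-1.01090480e+00,  3.59407671e-01,  1.10256241e-02, -3.42965328e-04,
       -1.22413714e+00, -2.88083571e-01]), 'qd': array([-0.00130332,  0.00085531,  0.00022217,  0.00067997,  0.00064176,
       -0.00084477]), 'joint_efforts': array([-5.36384887e-04, -5.82721031e+01,  2.93068510e+01,  6.99753553e+00,
        6.93037538e-03, -1.14324419e-04]), 'eef_pos': array([ 0.1810123 , -0.64968168,  0.19509615]), 'ee_rot': array([ 3.13984919e+00, -1.80418708e-04, -2.86990134e+00]), 'force': array([ 0.52710032, -0.09414174,  0.58836843]), 'moment': array([-0.01162075,  0.00740768,  0.05055935]), 'gripper_force': 0.0, 'width': 0.08749268179565363} 0.0188
scene [1.02954014 0.04516809 0.69553822] [-0.5949669  -0.02028312 -0.80349424] 485.1729545035897 0.0034541069968047357 0.9959798177083333
pin_medium 0.84 [386.9, 164.5, 24.4, 63.4] [0.507 0.137 0.096] [[0.493, 0.125, 0.014], [0.512, 0.15, 0.156]]
pin_thick 0.95 [443.1, 215.9, 51.9, 77.4] [0.616 0.232 0.103] [[0.592, 0.217, 0.013], [0.626, 0.253, 0.156]]
pin_thin 0.73 [478.6, 162.0, 25.7, 52.8] [0.483 0.291 0.099] [[0.473, 0.283, 0.027], [0.489, 0.3, 0.155]]
gauge 0.85 [101.1, 178.1, 159.0, 77.8] [ 0.512 -0.231  0.057] [[0.446, -0.35, 0.016], [0.569, -0.098, 0.063]]
top [0.45536704 0.00857926 0.886223  ] [ 0.08448476  0.01967797 -0.99623045] 486.50352315981684 0.004708850232292177 0.995869140625
pin_medium 0.77 [231.7, 246.7, 27.3, 23.1] [0.497 0.132 0.122] [[0.486, 0.124, 0.019], [0.51, 0.147, 0.155]]
pin_thick 0.56 [162.7, 174.1, 45.5, 40.9] [0.601 0.23  0.116] [[0.585, 0.217, 0.013], [0.622, 0.253, 0.154]]
pin_thin 0.71 [132.2, 265.3, 41.9, 10.9] [0.48  0.287 0.099] [[0.472, 0.283, 0.007], [0.488, 0.297, 0.153]]
gauge 0.63 [379.3, 211.8, 166.1, 84.1] [ 0.504 -0.231  0.057] [[0.445, -0.353, 0.018], [0.562, -0.099, 0.061]]
```

```bash
python3 - <<'E'
from h import *
from scipy.optimize import least_squares
for n in("scene","top"):
    p,d=arm.grab_frame(n); X=cloud(n,d)
    for o,r0 in(("pin_medium",.014),("pin_thick",.021),("pin_thin",.009)):
        r=arm.trace(o,n)[0]; m=r["mask"]&(d>0); P=X[m]; T=P[P[:,2]>.149]
        S=P[(P[:,2]<.145)&(P[:,2]>.03)][:,:2]
        f=least_squares(lambda c:np.hypot(*(S-c).T)-r0,T[:,:2].mean(0),loss="soft_l1",f_scale=.002)
        print(n,o,len(T),T.mean(0).round(4),np.ptp(T,axis=0).round(3),"side fit",f.x.round(4),abs(f.fun).mean().round(4))
    r=arm.trace("gauge",n)[0]; P=X[r["mask"]&(d>0)]; P=P[(P[:,2]>.054)&(P[:,2]<.066)]
    (c,wh,a)=cv2.minAreaRect((P[:,:2]*1000).astype(np.float32)); print("gauge rect mm",c,wh,a,P[:,2].mean())
    # holes: rasterise board top
    g=np.zeros((300,400),np.uint8) 
    M=cal(n)
    # rectified picture of plane z=0.06, 1px=1mm: col=(y -> left), row = -x
    yy,xx=np.meshgrid(np.arange(-.09,-.37,-.0005),np.arange(.6,.42,-.0005))
    W=np.stack([xx,yy,np.full_like(xx,.06)],-1).reshape(-1,3)
    K,k1,R,t=M
    uv,_=cv2.projectPoints(W,cv2.Rodrigues(R)[0],t,K,np.array([k1,0,0,0.]))
    uv=uv.reshape(*xx.shape,2).astype(np.float32)
    cv2.imwrite(f"pics/rect_{n}.png",cv2.remap(p[...,::-1].copy(),uv[...,0],uv[...,1],cv2.INTER_LINEAR))
a,b,c=[cv2.imread(f"pics/{q}.png") for q in("top0","rect_top","rect_scene")]
cv2.imwrite("pics/rects.png",np.vstack([b[:,:],c[:,:]])[:600])
E
```

```text
scene pin_medium 198 [0.5005 0.1377 0.154 ] [0.025 0.026 0.008] side fit [0.4968 0.1382] 0.0006
scene pin_thick 565 [0.6078 0.2363 0.1543] [0.039 0.042 0.008] side fit [0.6042 0.2379] 0.0006
scene pin_thin 91 [0.4841 0.2903 0.1534] [0.119 0.057 0.008] side fit [0.4785 0.2926] 0.0006
gauge rect mm (501.1105651855469, -227.94793701171875) (105.02346801757812, 261.1794128417969) 9.32721996307373 0.060813513049729595
top pin_medium 236 [0.4988 0.1374 0.152 ] [0.026 0.026 0.006] side fit [0.4989 0.1382] 0.0002
top pin_thick 524 [0.6053 0.2366 0.1521] [0.039 0.041 0.007] side fit [0.6061 0.2378] 0.0003
top pin_thin 97 [0.4799 0.2909 0.1516] [0.015 0.016 0.006] side fit [0.4802 0.2923] 0.0003
gauge rect mm (503.7139587402344, -229.02130126953125) (100.1965560913086, 262.9861145019531) 9.12880802154541 0.05839772201556186
```

View pics/top0.png

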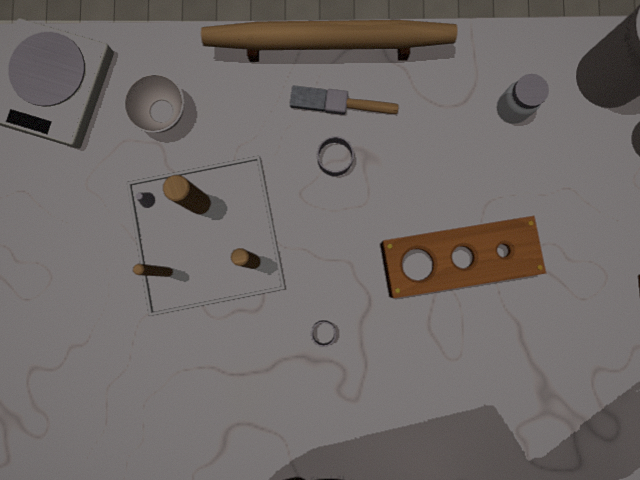

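View pics/rects.png

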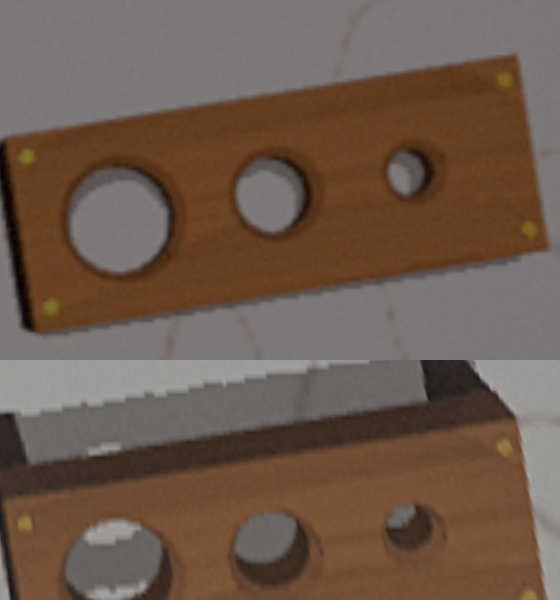

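The top picture shows the medium pin's head at about (240,257), the thick one at (177,188) and the thin one at (139,269). The gauge is at (463,257), with its wide hole at (417,265) towards +y. Its centre is about (0.503, -0.229), yaw 9°, and the medium pin is about (0.498, 0.138). I'll move above that pin now.

```bash
python3 -m crank '[[[-1,0.6,-0.5,0],[-3,1.9,-1,0],[-5,3.1,-1,0],[-7,4.4,-1,0],[-9,5.6,-1,0],[-11,6.9,-1,0],[-13,8.1,-1,0],[-15,9.4,-1,0],[-16,11,-1,0],[-16.5,13,-1,0],[-17,15,-1,0],[-17.5,17,-1,0]]]' 0 20
python3 -c "
from h import *
s=arm.get_state();y=s['ee_rot'][2];p=s['eef_pos'];d=np.array([.498,.138])-p[:2]
print(p,s['ee_rot'],d@[np.cos(y),np.sin(y)]/.025,d@[np.sin(y),-np.cos(y)]/.025)"
```

```text
t: 2.5
eef_pos: [0.4884, -0.1218, 0.2213]
ee_rot: [-3.141, 0.001, -2.87]
force: [1.0, -0.2, 0.5]
width: 0.0875
gripper_force: 0.0
[ 0.4884033  -0.1217803   0.22126973] [-3.14145213e+00  5.73572484e-04 -2.86984245e+00] -3.158967503566167 9.906844274032883
```

```bash
python3 -m crank '[[[-0.3,1,0,0],[-0.9,3,0,0],[-1.6,5,0,0],[-2.2,7,0,0],[-2.9,9,0,0],[-3.15,9.9,0,0],[-3.15,9.9,0,0],[-3.15,9.9,0,0]]]' 
python3 -c "
from h import *
p,d=arm.grab_frame('scene');s=arm.get_state();print(s['eef_pos'])
cv2.imwrite('pics/s1.png',cv2.resize(p[100:300,300:560,::-1],None,fx=3,fy=3))"
```

```text
t: 3.5
eef_pos: [0.4978, 0.1359, 0.2211]
ee_rot: [-3.142, -0.0, -2.87]
force: [-0.3, -0.7, 0.2]
width: 0.0877
gripper_force: 0.0
[0.49787508 0.13552532 0.22113876]
```

View pics/s1.png

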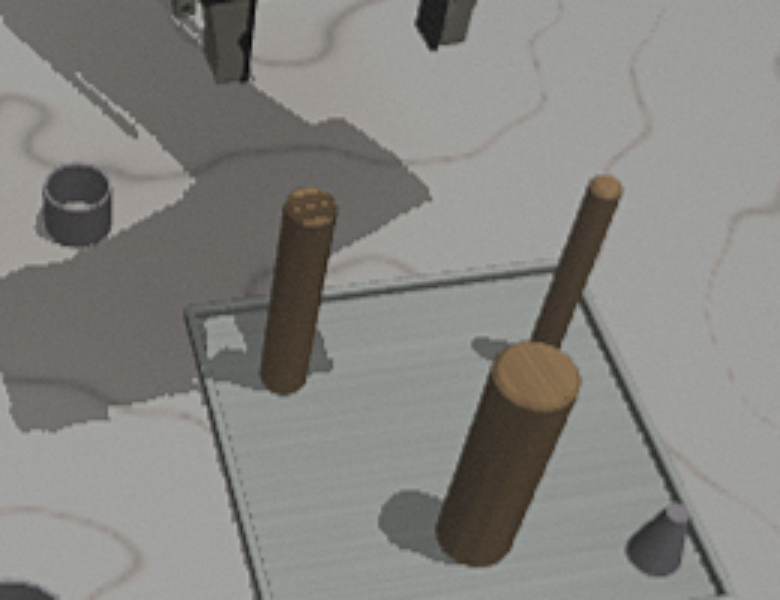

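The fingers straddle the medium pin (crop 310,210), well clear of the thin pin at (605,190) and the thick pin at (537,375). Next I lower and close.

```bash
python3 -m crank '[[[0,0.08,0.5,0],[0,0.08,1.2,0],[0,0.08,2,0],[0,0.08,2.8,0],[0,0.08,3.6,0],[0,0.08,4.2,0],[0,0.08,4.6,0],[0,0.08,4.8,0],[0,0.08,4.8,0]]]' && python3 -m crank '[[[0,0,0,0],[0,0,0,0],[0,0,0,0],[0,0,0,0],[0,0,0,0],[0,0,0,0],[0,0,0,0],[0,0,0,0]]]' 0.8 20
```

```text
t: 4.68
eef_pos: [0.4975, 0.1381, 0.101]
ee_rot: [-3.142, -0.0, -2.87]
force: [0.2, -0.1, -0.2]
width: 0.0878
gripper_force: 0.0
t: 5.68
eef_pos: [0.4974, 0.1381, 0.1011]
ee_rot: [3.142, -0.0, -2.87]
force: [0.8, -0.3, 0.3]
width: 0.0273
gripper_force: 20.0
```

```bash
python3 -m crank '[[[0,0,-0.3,0],[0,0,-1,0],[0,0,-2,0],[0,0,-3,0],[0,0,-4,0],[0.2,-0.6,-4.2,0],[0.6,-2,-4.2,0],[1.1,-3.6,-4.2,0],[1.6,-5.2,-4.2,0],[2.1,-6.8,-4.2,0],[2.6,-8.4,-4.2,0],[3,-9.8,-4.2,0]]]' && python3 -m crank '[[[0.2,-0.7,0,0],[0.35,-1.1,0,0],[0.4,-1.3,0,0],[0.4,-1.3,0,0],[0.4,-1.3,0,0],[0.4,-1.3,0,0]]]'
cat > m.py <<'E'
from h import *
import sys
from scipy.optimize import least_squares
for n in("scene","top"):
    p,d=arm.grab_frame(n); cv2.imwrite(f"pics/{n}_{sys.argv[1]}.png",p[...,::-1]); X=cloud(n,d); s=arm.get_state()
    g0=np.array([.5011,-.2279] if n=="scene" else [.5036,-.2290]); a=np.deg2rad(9.2)
    for r in arm.trace("pin_medium",n)[:2]:
        P=X[r["mask"]&(d>0)]; P=P[np.hypot(*(P[:,:2]-s["eef_pos"][:2]).T)<.05]
        if len(P)<30: print(n,"no",r["score"],r["extent"]); continue
        z=P[:,2]; lo,hi=np.percentile(z,[5,95])
        S=P[(z>lo)&(z<min(hi,s["eef_pos"][2]-.003))]
        f=least_squares(lambda c:np.hypot(S[:,0]-c[0]-c[2]*(S[:,2]-.1),S[:,1]-c[1]-c[3]*(S[:,2]-.1))-.014,[*s["eef_pos"][:2],0,0],loss="soft_l1",f_scale=.001)
        c=f.x[:2]; u=c-g0; gx=u@[np.cos(a),np.sin(a)]; gy=u@[-np.sin(a),np.cos(a)]
        print(n,round(r["score"],2),len(S),"pin@z.1",c.round(4),"tilt",f.x[2:].round(3),"z",lo.round(3),hi.round(3),"res",abs(f.fun).mean().round(4),"in gauge mm",round(gx*1e3,1),round(gy*1e3,1))
        y=s["ee_rot"][2]
        for nm,h in(("wide",.078),("mid",0)):
            e=g0+h*np.array([-np.sin(a),np.cos(a)])-c; print("  to",nm,"tool xy units",round(e@[np.cos(y),np.sin(y)]/.025,2),round(e@[np.sin(y),-np.cos(y)]/.025,2))
print(s["t"],s["eef_pos"].round(4),s["width"])
E
python3 m.py a
```

```text
t: 7.18
eef_pos: [0.4898, -0.12, 0.2056]
ee_rot: [3.141, -0.001, -2.87]
force: [-0.1, -0.7, -0.3]
width: 0.0272
gripper_force: 20.0
t: 7.92
eef_pos: [0.4901, -0.1515, 0.2061]
ee_rot: [3.142, 0.0, -2.869]
force: [-0.1, 0.7, -0.9]
width: 0.0273
gripper_force: 20.0
scene 0.78 663 pin@z.1 [ 0.4893 -0.1514] tilt [-0.002  0.005] z 0.125 0.26 res 0.0006 in gauge mm 0.6 77.4
  to wide tool xy units 0.02 0.03
  to mid tool xy units 0.37 -3.07
8.075 [ 0.4901 -0.1517  0.2061] 0.027192537148008462
```

Centred on the wide hole to within 1 mm, upright. Lowering.

```bash
python3 -m crank '[[[0,0,0.4,0],[0,0,1.2,0],[0,0,1.7,0],[0,0,2.2,0],[0,0,2.7,0],[0,0,3.2,0],[0,0,3.7,0],[0,0,4.1,0],[0,0,4.2,0],[0,0,4.3,0],[0,0,4.3,0],[0,0,4.3,0]]]'; python3 m.py b
```

```text
t: 9.62
eef_pos: [0.4903, -0.152, 0.0989]
ee_rot: [-3.141, 0.001, -2.87]
force: [-0.3, 0.1, -1.7]
width: 0.0273
gripper_force: 20.0
scene 0.61 316 pin@z.1 [ 0.4892 -0.1514] tilt [-0.001  0.005] z 0.048 0.153 res 0.0012 in gauge mm 0.5 77.4
  to wide tool xy units 0.02 0.03
  to mid tool xy units 0.36 -3.07
9.775 [ 0.4902 -0.152   0.0988] 0.027244970563393357
```

View pics/scene_b.png

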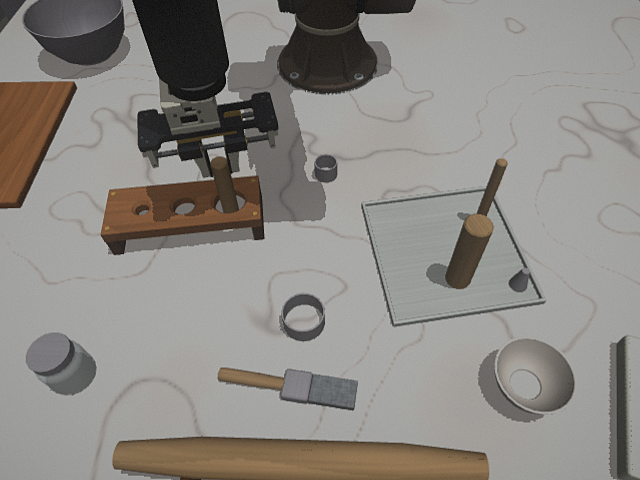

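The pin is down in the wide hole (232,200) with its lower end about 2 mm up. I'll touch it down, then lift out and move over the middle hole.

```bash
python3 -m crank '[[[0,0,0.06,0],[0,0,0.08,0],[0,0,0.08,0],[0,0,0.08,0]]]' && python3 -m crank '[[[0,0,-0.4,0],[0,0,-1.2,0],[0,0,-2,0],[0,0,-2.8,0],[0,0,-3.6,0],[0,0,-4,0],[0,0,-4,0],[0.1,-1,-4,0],[0.25,-2,-4,0],[0.35,-2.8,-4,0],[0.36,-3.07,-4,0],[0.36,-3.07,-4,0]]]' && python3 -m crank '[[[0,0,0,0],[0,0,0,0]]]' && python3 m.py c
```

```text
t: 10.32
eef_pos: [0.4905, -0.152, 0.097]
ee_rot: [-3.141, 0.001, -2.87]
force: [-0.1, 0.1, 5.1]
width: 0.0272
gripper_force: 20.0
t: 11.82
eef_pos: [0.5015, -0.2284, 0.1957]
ee_rot: [3.141, -0.001, -2.871]
force: [-0.7, 0.1, -0.9]
width: 0.0273
gripper_force: 20.0
t: 12.08
eef_pos: [0.502, -0.2278, 0.1966]
ee_rot: [3.142, 0.0, -2.869]
force: [0.2, 1.1, -0.6]
width: 0.027
gripper_force: 20.0
scene 0.84 694 pin@z.1 [ 0.5011 -0.2275] tilt [-0.002  0.004] z 0.114 0.251 res 0.0006 in gauge mm 0.1 0.4
  to wide tool xy units -0.34 3.09
  to mid tool xy units 0.01 -0.02
12.225 [ 0.502  -0.228   0.1967] 0.02743408431700373
```

```bash
python3 -m crank '[[[0,0,0.4,0],[0,0,1,0],[0,0,1.4,0],[0,0,1.8,0],[0,0,2.2,0],[0,0,2.6,0],[0,0,2.6,0],[0,0,2.6,0]]]'; python3 m.py d
```

```text
t: 13.28
eef_pos: [0.5022, -0.2285, 0.1318]
ee_rot: [-3.141, 0.0, -2.87]
force: [0.7, -0.1, -0.8]
width: 0.0274
gripper_force: 20.0
scene 0.87 516 pin@z.1 [ 0.5012 -0.2279] tilt [0.    0.009] z 0.058 0.186 res 0.0008 in gauge mm 0.1 -0.0
  to wide tool xy units -0.34 3.1
  to mid tool xy units 0.0 0.0
13.425 [ 0.5023 -0.2284  0.132 ] 0.027055967898665455
```

No contact force and well centred, with the lower end at about 35 mm. On down to the counter.

```bash
python3 -m crank '[[[0,0,0.3,0],[0,0,0.6,0],[0,0,0.9,0],[0,0,1.15,0],[0,0,1.3,0],[0,0,1.36,0],[0,0,1.38,0],[0,0,1.38,0],[0,0,1.38,0]]]'; python3 m.py e
```

```text
t: 14.6
eef_pos: [0.5021, -0.2284, 0.0973]
ee_rot: [-3.141, 0.0, -2.87]
force: [-0.6, -0.1, -0.8]
width: 0.0271
gripper_force: 20.0
scene 0.86 272 pin@z.1 [ 0.5008 -0.2276] tilt [-0.004  0.023] z 0.056 0.152 res 0.0013 in gauge mm -0.2 0.4
  to wide tool xy units -0.35 3.08
  to mid tool xy units -0.01 -0.02
14.75 [ 0.502  -0.2284  0.0972] 0.027518743744388566
```

View pics/scene_e.png

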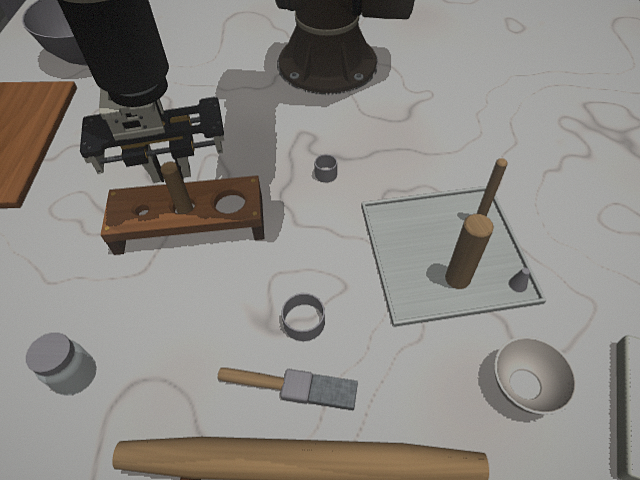

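The pin stands in the middle hole (183,195), with the counter less than 1 mm below it. I'll touch it down, then release gently and evenly.

```bash
python3 -m crank '[[[0,0,0.03,0],[0,0,0.05,0],[0,0,0.05,0]]]' - 5 && python3 -m crank '[[[0,0,0,0],[0,0,0,0],[0,0,0,0],[0,0,0,0],[0,0,0,0],[0,0,0,0],[0,0,0,0],[0,0,0,0]]]' 0 && python3 m.py f
```

```text
t: 15.18
eef_pos: [0.5029, -0.2287, 0.0969]
ee_rot: [-3.14, 0.002, -2.869]
force: [-1.6, 0.2, 5.8]
width: 0.0276
gripper_force: 5.0
t: 16.18
eef_pos: [0.502, -0.2284, 0.0958]
ee_rot: [3.142, 0.0, -2.87]
force: [0.2, -0.2, -0.6]
width: 0.0875
gripper_force: 0.0
scene 0.63 265 pin@z.1 [ 0.5012 -0.2277] tilt [0.008 0.019] z 0.056 0.152 res 0.0009 in gauge mm 0.1 0.2
  to wide tool xy units -0.34 3.1
  to mid tool xy units 0.01 -0.01
16.325 [ 0.502  -0.2283  0.0958] 0.0873447020546027
```

Standing free. Retreat straight up, then off to the side (tool -y and +x, towards the start).

```bash
python3 -m crank '[[[0,0,-0.3,0],[0,0,-1,0],[0,0,-2,0],[0,0,-3,0],[0,0,-4,0],[0,0,-5,0],[0.5,-1.5,-5,0],[1,-3.5,-5,0],[1.5,-5.5,-5,0],[2,-7.5,-5,0],[2.4,-8.5,-5,0],[2.4,-8.5,-5,0]]]'; sed -i 's/<.05\]/<1]/' m.py; python3 m.py g; python3 - <<'E'
from h import *
p,d=arm.grab_frame("scene");X=cloud("scene",d)
for o in("pin_thick","pin_thin"):
    r=arm.trace(o,"scene")[0];print(o,r["extent"],X[r["mask"]&(d>0)].mean(0).round(3))
E
```

```text
t: 17.88
eef_pos: [0.5005, -0.4509, 0.2203]
ee_rot: [3.141, -0.001, -2.872]
force: [0.0, 1.0, -0.9]
width: 0.0877
gripper_force: 0.0
scene 0.7 798 pin@z.1 [ 0.501  -0.2282] tilt [-0.005 -0.002] z 0.056 0.151 res 0.0012 in gauge mm -0.2 -0.3
  to wide tool xy units -0.35 3.11
  to mid tool xy units -0.01 0.01
top 0.92 548 pin@z.1 [ 0.5038 -0.2304] tilt [-0.004  0.002] z 0.041 0.15 res 0.0024 in gauge mm 0.0 -1.4
  to wide tool xy units -0.35 3.16
  to mid tool xy units -0.01 0.05
18.025 [ 0.5012 -0.4487  0.2211] 0.08769442010124394
pin_thick [442.4, 213.0, 51.8, 79.7] [0.615 0.234 0.101]
pin_thin [475.8, 161.7, 27.1, 52.9] [0.484 0.29  0.098]
```

View pics/scene_g.png

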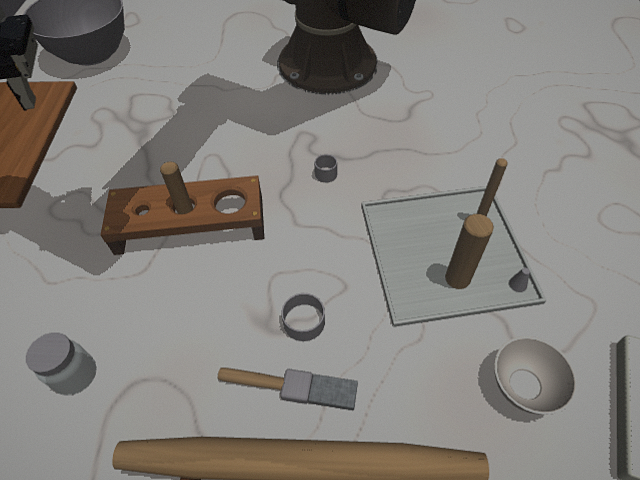

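The medium pin stands upright and free in the middle hole (178,190). The thick and thin pins are unmoved at (468,250) and (490,190), and the arm is clear.

```bash
python3 -c "
from station import arm
print(arm.job_done())"
```

```text
the job is handed in; nothing more can be done
None
```

The medium pin was lowered through the wide hole to the counter, then moved to the middle hole, where it stands upright and released; the thick and thin pins did not move, and the job is handed in (no verdict was returned).

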